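Seal the open seed tubes, then open the yellow one

TASK

Only one seed tube may stand open at a time: press the red and the blue flip-caps fully shut first, and only then flick the yellow cap open and swing it well back past upright, so that it stays there. Leave the green tube shut all the while, and do not shift the bottles, pot, cup, jar or seedling tray standing round the rack.

Things in the scene. Friction and masses are not known exactly. Their poses are not given: they have to be found in the camera images.
- yellow_hinge (a point): Point on the hinge axis of the yellow-capped tube (shut at the start; the one to open). White tube, 30 mm across, held fast in the rack (cannot lift or turn), rim 112 mm above the bench, yellow collar. The point is at rim height, 18 mm to the +x side of the tube's axis; z up, y the hinge axis, -x points across the mouth to where the tab lies when shut. It does not move with the cap.
- yellow_cap (a joint): Angle of the yellow cap: 0 shut flat on the tube, 1.57 upright, 2.1 rad at its open stop (leaning back past upright). The hinge is stiff (about 0.07 N m, some 1.5 N at the tab): the cap stays at any angle where it is left.
- yellow_tab (a point): Point on the yellow cap's thumb tab, mid-thickness, 48 mm from the hinge axis; moves with the cap. Cap: disc 34 mm across, 6 mm thick, centred 18 mm from the hinge axis, underside level with it when shut. Opposite the hinge the tab, 10 mm wide (y), 6 mm thick, runs from the disc's edge (35 mm) to 56 mm from the axis. x points to the hinge, z out of the outer face.
- red_hinge (a point): Point on the hinge axis of the red-capped tube (open at the start; to be shut). White tube, 30 mm across, held fast in the rack (cannot lift or turn), rim 112 mm above the bench, red collar. The point is at rim height, 18 mm to the +x side of the tube's axis; z up, y the hinge axis, -x points across the mouth to where the tab lies when shut. It does not move with the cap.
- red_cap (a joint): Angle of the red cap: 0 shut flat on the tube, 1.57 upright, 2.1 rad at its open stop (leaning back past upright). The hinge is stiff (about 0.07 N m, some 1.5 N at the tab): the cap stays at any angle where it is left.
- red_tab (a point): Point on the red cap's thumb tab, mid-thickness, 48 mm from the hinge axis; moves with the cap. Cap: disc 34 mm across, 6 mm thick, centred 18 mm from the hinge axis, underside level with it when shut. Opposite the hinge the tab, 10 mm wide (y), 6 mm thick, runs from the disc's edge (35 mm) to 56 mm from the axis. x points to the hinge, z out of the outer face.
- blue_hinge (a point): Point on the hinge axis of the blue-capped tube (open at the start; to be shut). White tube, 30 mm across, held fast in the rack (cannot lift or turn), rim 112 mm above the bench, blue collar. The point is at rim height, 18 mm to the +x side of the tube's axis; z up, y the hinge axis, -x points across the mouth to where the tab lies when shut. It does not move with the cap.
- blue_cap (a joint): Angle of the blue cap: 0 shut flat on the tube, 1.57 upright, 2.1 rad at its open stop (leaning back past upright). The hinge is stiff (about 0.07 N m, some 1.5 N at the tab): the cap stays at any angle where it is left.
- blue_tab (a point): Point on the blue cap's thumb tab, mid-thickness, 48 mm from the hinge axis; moves with the cap. Cap: disc 34 mm across, 6 mm thick, centred 18 mm from the hinge axis, underside level with it when shut. Opposite the hinge the tab, 10 mm wide (y), 6 mm thick, runs from the disc's edge (35 mm) to 56 mm from the axis. x points to the hinge, z out of the outer face.
- green_hinge (a point): Point on the hinge axis of the green-capped tube (shut at the start; to stay shut). White tube, 30 mm across, held fast in the rack (cannot lift or turn), rim 112 mm above the bench, green collar. The point is at rim height, 18 mm to the +x side of the tube's axis; z up, y the hinge axis, -x points across the mouth to where the tab lies when shut. It does not move with the cap.
- green_cap (a joint): Angle of the green cap: 0 shut flat on the tube, 1.57 upright, 2.1 rad at its open stop (leaning back past upright). The hinge is stiff (about 0.07 N m, some 1.5 N at the tab): the cap stays at any angle where it is left.
- green_tab (a point): Point on the green cap's thumb tab, mid-thickness, 48 mm from the hinge axis; moves with the cap. Cap: disc 34 mm across, 6 mm thick, centred 18 mm from the hinge axis, underside level with it when shut. Opposite the hinge the tab, 10 mm wide (y), 6 mm thick, runs from the disc's edge (35 mm) to 56 mm from the axis. x points to the hinge, z out of the outer face.
- rack: Black rack 70 x 278 mm, 75 mm high, fixed to the bench; origin at the centre of its underside, long side along its y. The four tubes stand in one row along its y, 68 mm apart, colours in any order, each tube turned up to 0.3 rad from the rack's own heading.
- dropper_mid (a point): Centre (half-way up) of a loose amber bottle, 36 mm across, 140 mm high, standing close to the rack on the tab side. Leave alone.
- jar_mid (a point): Centre of a loose glass jar with orange lid, 54 mm across, 70 mm high, close to the rack on the tab side. Leave alone.
- spray_mid (a point): Centre of a loose clear bottle with blue cap, 64 mm across, 190 mm high, beyond the rack's +y end. Leave alone.
- pot_mid (a point): Centre of a loose terracotta pot, 106 mm across, 92 mm high, beyond the rack's -y end. Leave alone.
- plugtray_mid (a point): Centre of a loose green seedling tray, 120 x 200 mm, 50 mm high, behind the rack (hinge side). Leave alone.
- cup_mid (a point): Centre of a loose white cup, 66 mm across, 85 mm high, behind the rack (hinge side). Leave alone.

How it is judged:
By the outcome, as a careful person would: the job done as asked, in the order asked, and still so for the second after the job is handed in, with the robot touching nothing.
It also fails if it takes over 67 s, if anything falls off the work surface, if the arm or the gripper's body presses on something with over 40 N, if the wrist force passes 120 N, or if a joint passes its speed limit or range.

ROBOT

A 6-joint arm with a two-finger parallel gripper is mounted at the origin on the work surface. World frame = base frame: x ahead of the robot, y to its left, z up, the work surface at z = 0. Lengths are in m, angles in rad, forces in N, time in s.
With the tool pointing down it reaches from about 0.25 to 0.725 m from the base axis. Payload 4 kg.
Tool frame: the origin (TCP) lies at the very end of the fingers, on their centre line; the grasp point (between the pads) lies 19 mm behind it (bot.pinch_z is the distance from the TCP to the grasp point, in m); z points along the fingers, x is the direction in which the jaws open and shut, and the axes are right-handed (so a half turn about z gives the same grasp; the last joint's range is limited). The gripper opens to 85 mm and grips with 20 to 120 N. Pads are 22 mm wide; open, the fingers measure 114 mm over their backs; the gripper's body (76 mm by 85 mm) begins 54 mm behind the grasp point. The pads swing forward as they close: fully open they stand 13 mm farther back than shut.
Start: joints at [1.121, 0.241, 0.005, 1.335, 0, 1.571], TCP at [0.217, 0.45, 0.231] pointing down, gripper open.
Joint ranges: [-2.72, 2.72], [-1.05, 1.87], [-1.09, 1.28], [-1.99, 2.15], [-1.42, 1.44], [-3.14, 3.14]. Speed limits (rad/s): [2.79, 2.79, 3.14, 3.14, 3.14, 3.14].

INTERFACE

Orientations are given as a unit quaternion [x, y, z, w].
In Python, from workcell import bot gives the robot as it stands. The module is installed in compiled form; this text tells all that it offers.
- The arm moves only by the shell command python3 -m inch 'ROWS'. ROWS is JSON, a list of rows, each a list of 7 numbers: the shift along the tool's x, y, z scaled (see below), then the turn, a rotation vector about the tool's x, y, z scaled (see below), then the gripper command: -1 is fully open, 1 is shut, values between are in proportion. In form: [[x, y, z, wx, wy, wz, gripper], ...]. A call has exactly 8 rows; each row shifts and turns the commanded pose from where the row before left it, along the tool's axes as they then stand; what a row does not reach is not made up. The controller multiplies each number of a shift by 2.5 cm and each number of a turn by 180 degrees. A row lasts 1/10 s, in which the tool goes at most 50 mm and 8.59 degrees, less where a joint would pass 70% of its speed; a pose out of reach is approached as far as the arm can. A call with a number of a shift or a turn outside -1 to 1 is refused whole. A call with a gripper value outside its range is refused whole. The fingers move at their own pace and stop on an object; the grip force is fixed at half the most. Time passes only in rows, so rows that do not move let the fingers close, or fill a call up. It gives the time, the measured TCP pose, the force and the opening at its end, in the units of the state.
- bot.get_obs(): the state, without advancing time (a new reading comes with each control period).
- bot.camera(name): name is "scene" or "top" or "wrist"; returns (picture, depth): 384x512x3 uint8, blue, green, red; 384x512 float32, m along the optical axis (not along the pixel's ray), 0 where there is no reading.
- bot.get_calibration(name): a dict with "vfov" (degrees; the focal length in pixels is half the picture's height over the tangent of half this angle, whatever the lens; pixels are square), "cx", "cy" (the principal point, pixels), "R" (3x3) and "t" (3): a world point X has camera coordinates R X + t. Camera axes: x right, y down, z forward; pixel columns grow to the right and rows downward; lengths in m; the calibration is good to about 2 mm. The wrist camera is an equidistant fisheye: a pixel r from the principal point sees the ray r / f radians off the axis. A picture is of the moment at which its call begins: read the wrist's pose just before it. get_calibration takes no time and is no camera call; for the wrist camera it gives the pose at the moment of the call.
- bot.job_done(): hands the job in, once; it reports no verdict.
The state is a dict: "clock": time; "joint_pos": joint angles; "joint_vel": joint speeds; "tau": joint torques, N m; "eef_pos": TCP position; "tool_rot": TCP orientation; "ft_force": force on the tool from outside, world axes, zero at the start; "ft_torque": the same for the moment, N m; "grip_width": finger opening in m.
Only numpy, scipy, OpenCV 4.12 (cv2) and the standard library are available. Lean on these libraries where they do the work, as an engineer would, in place of code of your own. Each camera call takes 0.05 s, during which the arm holds its last target.

## Working session

There is one attempt and no reset: what is moved stays moved. The work goes in short steps, Python scripts to look and compute and a shell command to move; the robot and the scene stay as the last step left them, time stands still between calls to the robot, and variables do not carry over. Pictures are saved under pics/ and viewed, and the job is handed in when it is done.

```bash
mkdir -p pics; cat > h.py <<'E'
import numpy as np,cv2
from workcell import bot
def px2w(c,u,v,d):
    f=192/np.tan(np.radians(c['vfov'])/2)
    p=np.array([(u-c['cx'])/f*d,(v-c['cy'])/f*d,d])
    return np.array(c['R']).T@(p-np.array(c['t']))
def cloud(c,d):
    f=192/np.tan(np.radians(c['vfov'])/2)
    v,u=np.mgrid[:384,:512]
    P=np.stack([(u-c['cx'])/f*d,(v-c['cy'])/f*d,d],-1)
    W=(P-np.array(c['t']))@np.array(c['R'])
    W[d==0]=np.nan
    return W
def proj(c,X):
    f=192/np.tan(np.radians(c['vfov'])/2)
    p=np.array(c['R'])@np.array(X)+np.array(c['t'])
    return c['cx']+f*p[0]/p[2],c['cy']+f*p[1]/p[2]
E
python3 - <<'E'
from h import *
o=bot.get_obs();print({k:np.round(v,3).tolist() for k,v in o.items()})
for n in('scene','top'):
    im,d=bot.camera(n);c=bot.get_calibration(n)
    print(n,c)
    cv2.imwrite(f'pics/{n}0.png',im);np.savez(f'pics/{n}0.npz',im=im,d=d)
E
```

```text
{'clock': 0.0, 'joint_pos': [1.121, 0.241, 0.004, 1.335, -0.0, 1.571], 'joint_vel': [0.001, 0.0, -0.0, 0.002, -0.003, 0.001], 'tau': [-0.001, -37.232, 25.241, 0.017, -0.0, -0.0], 'eef_pos': [0.217, 0.45, 0.23], 'tool_rot': [0.847, 0.532, -0.001, 0.001], 'ft_force': [-0.291, -0.077, 0.258], 'ft_torque': [0.043, -0.053, 0.022], 'grip_width': 0.086}
scene {'vfov': 53.212166165207094, 'cx': 249.63068338752268, 'cy': 190.77464830083807, 'R': array([[ 0.53662131,  0.84365019, -0.01708608],
       [ 0.65257873, -0.42775297, -0.62543456],
       [-0.53495661,  0.3244715 , -0.78008953]]), 't': array([-0.37672968, -0.30192668,  1.43489601])}
top {'vfov': 54.96415145543947, 'cx': 255.79576458134332, 'cy': 188.86005368611995, 'R': array([[-2.99016345e-02, -9.99552408e-01,  9.36070991e-04],
       [-9.91005402e-01,  2.95237157e-02, -1.30524497e-01],
       [ 1.30438438e-01, -4.83054719e-03, -9.91444643e-01]]), 't': array([0.07735059, 0.60483897, 0.95689841])}
```

View pics/scene0.png

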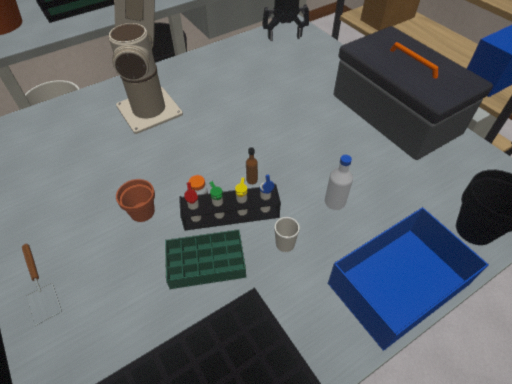

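View pics/top0.png

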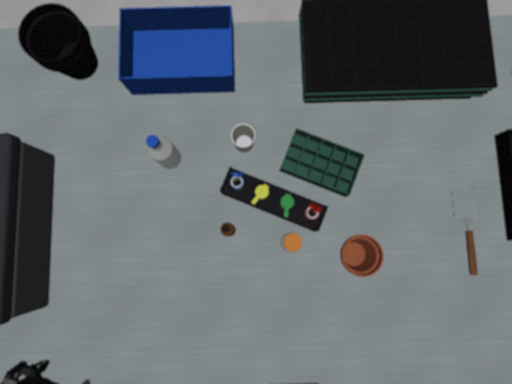

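Top view: the rack runs from (230,180) to (318,218), with tubes blue (237,181), yellow (262,191), green (287,203) and red (313,212). The dropper is at (228,229), the jar at (292,242), the cup at (243,136) and the tray at (322,162).

```bash
python3 - <<'E'
from h import *
for n in('top','scene'):
    z=np.load(f'pics/{n}0.npz');im,d=z['im'],z['d'];c=bot.get_calibration(n);W=cloud(c,d)
    hsv=cv2.cvtColor(im,cv2.COLOR_BGR2HSV);H,S,V=[hsv[...,i].astype(int) for i in range(3)]
    reg=(W[...,0]>.25)&(W[...,0]<.65)&(abs(W[...,1])<.3)
    # rack top
    m=reg&(W[...,2]>.068)&(W[...,2]<.082)&(V<60)
    p=W[m][:,:2].astype(np.float32);r=cv2.minAreaRect(p);print(n,'rack',m.sum(),r)
    for nm,lo,hi in(('yellow',22,35),('green',50,75),('blue',105,130),('red',172,190),('orange',5,15)):
        hh=np.where((H<4),H+180,H) if nm=='red' else H
        m=reg&(hh>=lo)&(hh<=hi)&(S>120)&(V>60)&(W[...,2]>.06 if nm=='orange' else W[...,2]>.1)
        q=W[m]
        if len(q): print(nm,len(q),q.mean(0).round(4),q.min(0).round(3),q.max(0).round(3))
    for nm,lo,hi in(('tall',.12,.25),('mid',.04,.2)):
        m=(reg&(W[...,2]>lo)&(W[...,2]<hi)).astype(np.uint8)
        k,l,s,ce=cv2.connectedComponentsWithStats(m)
        for i in range(1,k):
            if s[i,4]>15:
                q=W[l==i];print(nm,s[i].tolist(),q.mean(0).round(3),q.min(0).round(3),q.max(0).round(3))
    x0,x1,y0,y1=(200,350,110,280) if n=='top' else (170,300,135,235)
    cv2.imwrite(f'pics/{n}z.png',cv2.resize(im[y0:y1,x0:x1],None,fx=5 if n=='scene' else 3.5,fy=5 if n=='scene' else 3.5,interpolation=cv2.INTER_CUBIC))
E
```

```text
top rack 1030 ((0.5758405923843384, 0.015089355409145355), (0.27257609367370605, 0.06713651120662689), 66.12442779541016)
yellow 187 [0.5877 0.0492 0.1172] [0.561 0.029 0.113] [0.611 0.072 0.122]
green 188 [ 0.5597 -0.015   0.117 ] [ 0.527 -0.032  0.105] [0.585 0.001 0.122]
blue 49 [0.6315 0.105  0.1448] [0.627 0.09  0.126] [0.642 0.122 0.168]
red 85 [ 0.5454 -0.0814  0.141 ] [ 0.532 -0.098  0.116] [ 0.557 -0.068  0.166]
orange 823 [ 0.4387 -0.1342  0.0762] [ 0.376 -0.25   0.06 ] [0.513 0.147 0.1  ]
tall [230, 171, 14, 6, 54] [0.632 0.105 0.144] [0.627 0.09  0.126] [0.642 0.122 0.168]
tall [309, 202, 13, 11, 84] [ 0.545 -0.081  0.142] [ 0.532 -0.098  0.121] [ 0.559 -0.068  0.166]
tall [221, 225, 8, 7, 46] [0.502 0.137 0.139] [0.494 0.129 0.13 ] [0.509 0.146 0.143]
mid [219, 171, 109, 60, 2798] [0.574 0.014 0.081] [ 0.491 -0.124  0.05 ] [0.649 0.156 0.168]
mid [291, 170, 68, 25, 219] [ 0.622 -0.143  0.046] [ 0.584 -0.217  0.04 ] [ 0.65  -0.037  0.052]
mid [220, 222, 15, 14, 164] [0.501 0.134 0.103] [0.485 0.12  0.041] [0.518 0.154 0.143]
mid [281, 232, 21, 20, 309] [ 0.464 -0.028  0.0
[... 605 characters left out ...]
  0.0791] [ 0.375 -0.255  0.06 ] [0.546 0.144 0.167]
tall [248, 147, 7, 9, 48] [0.504 0.133 0.136] [0.493 0.125 0.12 ] [0.511 0.143 0.144]
tall [262, 174, 12, 18, 121] [0.635 0.102 0.141] [0.624 0.087 0.12 ] [0.642 0.118 0.169]
tall [184, 182, 13, 19, 146] [ 0.548 -0.085  0.139] [ 0.531 -0.101  0.12 ] [ 0.56  -0.071  0.167]
mid [246, 147, 12, 30, 264] [0.51  0.13  0.089] [0.491 0.116 0.04 ] [0.522 0.15  0.144]
mid [179, 174, 101, 49, 2606] [0.572 0.001 0.085] [ 0.441 -0.127  0.04 ] [0.65  0.151 0.169]
mid [116, 179, 39, 37, 940] [ 0.42  -0.203  0.072] [ 0.372 -0.256  0.04 ] [ 0.48  -0.151  0.097]
mid [165, 231, 62, 32, 301] [ 0.622 -0.14   0.046] [ 0.583 -0.217  0.04 ] [ 0.65  -0.041  0.053]
```

```bash
python3 -c "import cv2;print(cv2.imread('pics/topz.png').shape)"
```

```text
(595, 525, 3)
```

View pics/topz.png

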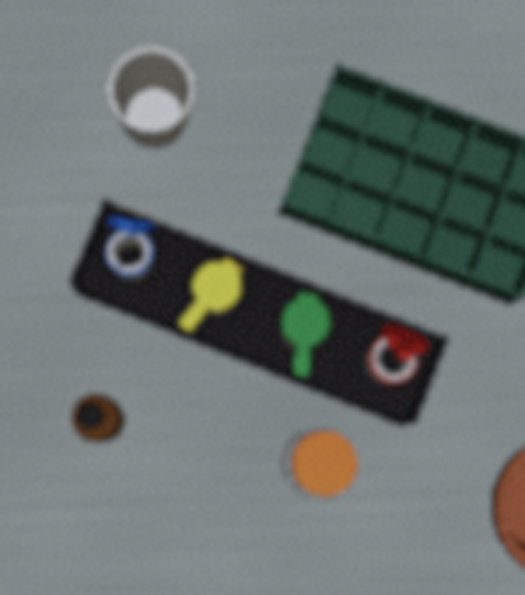

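View pics/scenez.png

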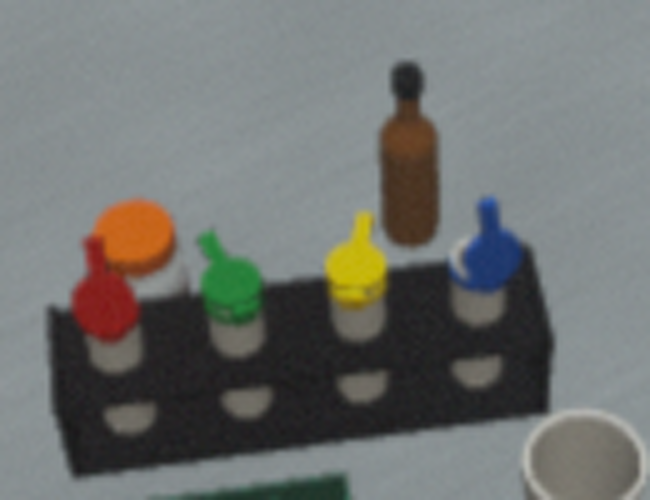

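```bash
cat > fit.py <<'E'
from h import *
from scipy.optimize import minimize
def model(hx,hy,yaw,ang,n=1500,rng=np.random.default_rng(0)):
    # points on the top-face outline interior, hinge frame: r along -x
    r=np.linspace(1,56,56);y=np.linspace(-17,17,35);R,Y=np.meshgrid(r,y)
    m=((R-18)**2+Y**2<17**2)|((R>33)&(abs(Y)<5))
    return R[m]/1e3,Y[m]/1e3
RR,YY=model(0,0,0,0)
def pts(p,t=.006):
    hx,hy,yaw,ang=p
    lx=-(RR*np.cos(ang)-(-t)*0) + t*np.sin(ang); lz=RR*np.sin(ang)+t*np.cos(ang)
    X=hx+lx*np.cos(yaw)-YY*np.sin(yaw);Y=hy+lx*np.sin(yaw)+YY*np.cos(yaw)
    return np.stack([X,Y,.112+lz],-1)
from scipy.spatial import cKDTree
def fit(q,p0,fixang=None):
    # symmetrical chamfer between observed cap points and outer-face model
    def cost(p):
        if fixang is not None:p=[*p,fixang]
        # both faces
        M=np.vstack([pts(p,.006),pts(p,0.)]) if p[3]>.5 else pts(p)
        T=cKDTree(M);a,_=T.query(q)
        b,_=cKDTree(q).query(pts(p) if p[3]<.5 or True else M)
        return np.mean(np.minimum(a,.01)**2)+np.mean(np.minimum(b,.01)**2)
    x0=p0[:3] if fixang is not None else p0
    best=None
    for dy in(-.2,0,.2):
        x=np.array(x0,float);x[2]+=dy
        s=np.vstack([x]+[x+np.eye(len(x))[i]*[.008,.008,.2,.3][i] for i in range(len(x))])
        r=minimize(cost,x,method='Nelder-Mead',options=dict(initial_simplex=s,maxiter=400,xatol=1e-4,fatol=1e-10))
        if best is None or r.fun<best.fun:best=r
    return best
E
cat > m.py <<'E'
from fit import *
for n in('top','scene'):
    z=np.load(f'pics/{n}0.npz');im,d=z['im'],z['d'];c=bot.get_calibration(n);W=cloud(c,d)
    hsv=cv2.cvtColor(im,cv2.COLOR_BGR2HSV);H,S,V=[hsv[...,i].astype(int) for i in range(3)]
    reg=(W[...,0]>.5)&(W[...,0]<.67)&(abs(W[...,1])<.14)&(W[...,2]>.1135)
    Hr=np.where(H<10,H+180,H)
    for nm,h,lo,hi,p0,fa in(('yellow',H,20,38,(.607,.034,-.5,0),0),('green',H,45,80,(.58,-.025,-.2,0),0),('blue',H,100,130,(.637,.1,-.4,1.5),None),('red',Hr,168,190,(.552,-.087,-.4,1.5),None)):
        m=reg&(h>=lo)&(h<=hi)&(S>110)&(V>50)
        if fa is None:m&=W[...,2]>.12
        q=W[m];r=fit(q,p0,fa);p=r.x
        ax=p[:2]-.018*np.array([np.cos(p[2]),np.sin(p[2])])
        print(n,nm,m.sum(),'hinge,yaw,ang',p.round(4),'rms',np.sqrt(r.fun/2).round(4),'axis',ax.round(4))
E
python3 m.py
```

```text
top yellow 182 hinge,yaw,ang [ 0.6063  0.0348 -0.6778] rms 0.0018 axis [0.5923 0.0461]
top green 182 hinge,yaw,ang [ 0.5831 -0.0173 -0.1062] rms 0.0018 axis [ 0.5652 -0.0154]
top blue 53 hinge,yaw,ang [ 0.6354  0.1061 -0.2677  1.3457] rms 0.004 axis [0.6181 0.1108]
top red 83 hinge,yaw,ang [ 0.5529 -0.0843 -0.3953  1.132 ] rms 0.002 axis [ 0.5363 -0.0773]
scene yellow 131 hinge,yaw,ang [ 0.6062  0.0294 -0.7436] rms 0.002 axis [0.5929 0.0416]
scene green 118 hinge,yaw,ang [ 0.5845 -0.0213 -0.1218] rms 0.0019 axis [ 0.5666 -0.0191]
scene blue 107 hinge,yaw,ang [ 0.6357  0.1024 -0.1414  1.3663] rms 0.0019 axis [0.6179 0.1049]
scene red 137 hinge,yaw,ang [ 0.5526 -0.0869 -0.3923  1.1624] rms 0.0019 axis [ 0.536 -0.08 ]
```

```bash
cat > go.py <<'E'
import sys
from h import *
from scipy.spatial.transform import Rotation as Ro
T=dict(red=(.5528,-.0856,-.394),blue=(.6358,.104,-.18),yellow=(.6063,.032,-.71),green=(.584,-.019,-.11))
def st():
    o=bot.get_obs();return o
def loc(n):
    hx,hy,a=T[n];o=st();p=o['eef_pos'];d=np.array(p[:2])-[hx,hy]
    R=Ro.from_quat(o['tool_rot']).as_matrix()
    print('clock %.2f'%o['clock'],n,'local mm',np.round(1e3*np.array([d@[np.cos(a),np.sin(a)],d@[-np.sin(a),np.cos(a)],p[2]]),1),'yaw err',round(np.arctan2(R[1,1],R[0,1])-a,4),'zax',R[:,2].round(3),'F',np.round(o['ft_force'],1),'w',round(o['grip_width'],4))
    return o,R
def to(n,x,y,z,N):
    o,R=loc(n);hx,hy,a=T[n]
    tgt=np.array([hx+x*np.cos(a)-y*np.sin(a),hy+x*np.sin(a)+y*np.cos(a),z])
    dl=R.T@(tgt-o['eef_pos'])
    Rt=np.column_stack([[-np.sin(a),np.cos(a),0],[np.cos(a),np.sin(a),0],[0,0,-1]])
    rv=Ro.from_matrix(R.T@Rt).as_rotvec()/np.pi
    print('total units shift',(dl/.025).round(2),'turn',rv.round(4)); print('per row',(dl/.025/N).round(3),(rv/N).round(4))
if __name__=='__main__':
    a=sys.argv
    if len(a)==2: loc(a[1])
    else: to(a[1],*[float(v)/1e3 for v in a[2:5]],int(a[5]))
E
python3 go.py red 32 0 231 24
```

```text
clock 0.10 red local mm [-515.4  365.5  230.5] yaw err -0.0558 zax [-0.001 -0.002 -1.   ] F [-0.  -0.4 -0.5] w 0.0855
total units shift [-1.337e+01  2.268e+01  1.000e-02] turn [-0.      0.0006 -0.0178]
per row [-0.557  0.945  0.   ] [-0.      0.     -0.0007]
```

```bash
python3 -m inch '[[-0.557,0.945,0,0,0,0,1],[-0.557,0.945,0,0,0,0,1],[-0.557,0.945,0,0,0,0,1],[-0.557,0.945,0,0,0,0,1],[-0.557,0.945,0,0,0,0,1],[-0.557,0.945,0,0,0,0,1],[-0.557,0.945,0,0,0,0,1],[-0.557,0.945,0,0,0,0,1]]'
python3 -m inch '[[-0.557,0.945,0,0,0,0,1],[-0.557,0.945,0,0,0,0,1],[-0.557,0.945,0,0,0,0,1],[-0.557,0.945,0,0,0,0,1],[-0.557,0.945,0,0,0,0,1],[-0.557,0.945,0,0,0,0,1],[-0.557,0.945,0,0,0,0,1],[-0.557,0.945,0,0,0,0,1]]'; python3 go.py red 32 0 231 8
```

```text
clock: 0.9
eef_pos: [0.3394, 0.2666, 0.2309]
tool_rot: [0.847, 0.532, -0.0, 0.0]
ft_force: [0.5, -0.1, -0.3]
grip_width: 0.0001
clock: 1.7
eef_pos: [0.4611, 0.0842, 0.2309]
tool_rot: [0.847, 0.532, -0.0, -0.0]
ft_force: [0.1, 0.5, -1.0]
grip_width: 0.0001
clock 1.70 red local mm [-149.9  121.6  230.9] yaw err -0.0559 zax [-0.001 -0.    -1.   ] F [ 0.1  0.5 -1. ] w 0.0001
total units shift [-4.45  7.53 -0.01] turn [-0.0003  0.0002 -0.0178]
per row [-0.556  0.942 -0.001] [-0.      0.     -0.0022]
```

```bash
python3 -m inch '[[-0.556,0.942,0,0,0,0,1],[-0.556,0.942,0,0,0,0,1],[-0.556,0.942,0,0,0,0,1],[-0.556,0.942,0,0,0,0,1],[-0.556,0.942,0,0,0,0,1],[-0.556,0.942,0,0,0,0,1],[-0.556,0.942,0,0,0,0,1],[-0.556,0.942,0,0,0,-0.0178,1]]'; python3 go.py red 32 0 146 8; python3 - <<'E'
from h import *
c=bot.get_calibration('wrist');im,d=bot.camera('wrist');cv2.imwrite('pics/w1.png',im);np.savez('pics/w1.npz',im=im,d=d,R=c['R'],t=c['t']);print(c)
E
```

```text
clock: 2.5
eef_pos: [0.5824, -0.0977, 0.2306]
tool_rot: [0.831, 0.556, -0.0, -0.001]
ft_force: [0.3, -0.8, -0.1]
grip_width: 0.0004
clock 2.50 red local mm [3.200e+01 2.000e-01 2.306e+02] yaw err 0.0014 zax [-0.001  0.    -1.   ] F [ 0.3 -0.8 -0.1] w 0.0004
total units shift [-0.01  0.01  3.38] turn [-0.0004  0.0001  0.0005]
per row [-0.001  0.001  0.423] [-0.0001  0.      0.0001]
{'vfov': 65.70646984690485, 'cx': 258.6532407402501, 'cy': 187.19548455375863, 'R': array([[ 3.81834340e-01,  9.24230721e-01,  3.33080841e-04],
       [ 8.88404234e-01, -3.67132396e-01,  2.75593397e-01],
       [ 2.54834169e-01, -1.04935112e-01, -9.61274242e-01]]), 't': array([-0.13292251, -0.58931261,  0.21888614])}
```

View pics/w1.png

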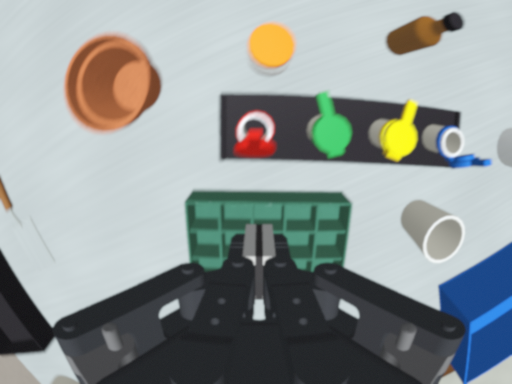

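Wrist view: fingertips at about (262,230). The red open cap is at (255,142), green at (331,132), yellow at (399,138) and blue at (460,150). The fit is as expected, so I'll cross-check the hinges with this view.

```bash
cat > mw.py <<'E'
import sys
from fit import *
def wcloud(z,c):
    d=z['d'];f=192/np.tan(np.radians(c['vfov'])/2);v,u=np.mgrid[:384,:512]
    dx=u-c['cx'];dy=v-c['cy'];r=np.hypot(dx,dy)+1e-9;th=r/f
    P=np.stack([np.tan(th)*dx/r*d,np.tan(th)*dy/r*d,d],-1);P[d==0]=np.nan
    return (P-z['t'])@z['R']
def run(fn,which,angs={}):
    z=np.load(fn);c=bot.get_calibration('wrist');W=wcloud(z,c);im=z['im']
    hsv=cv2.cvtColor(im,cv2.COLOR_BGR2HSV);H,S,V=[hsv[...,i].astype(int) for i in range(3)]
    reg=(W[...,0]>.5)&(W[...,0]<.69)&(abs(W[...,1])<.15)&(W[...,2]>.1135)
    Hr=np.where(H<10,H+180,H)
    for nm,h,lo,hi,p0,fa in(('yellow',H,20,38,(.607,.034,-.7,0),0),('green',H,45,80,(.58,-.025,-.2,0),0),('blue',H,100,130,(.637,.1,-.2,1.4),None),('red',Hr,168,190,(.552,-.087,-.4,1.2),None)):
        if nm not in which: continue
        if nm in angs: p0=(*p0[:3],angs[nm]);fa=angs[nm] if angs[nm]==0 else None
        m=reg&(h>=lo)&(h<=hi)&(S>110)&(V>50)
        if fa is None:m&=W[...,2]>.12
        q=W[m];r=fit(q[::max(1,len(q)//600)],p0,fa);p=r.x
        ax=p[:2]-.018*np.array([np.cos(p[2]),np.sin(p[2])])
        print(nm,m.sum(),'hinge,yaw,ang',p.round(4),'rms',np.sqrt(r.fun/2).round(4),'axis',ax.round(4),'ztop',np.percentile(q[:,2],[50,98]).round(4))
if __name__=='__main__': run(sys.argv[1],sys.argv[2].split(','),{k:float(v) for k,v in (s.split('=') for s in sys.argv[3:])})
E
python3 mw.py pics/w1.npz yellow,green,red,blue
```

```text
yellow 1158 hinge,yaw,ang [ 0.6072  0.0311 -0.6881] rms 0.0011 axis [0.5933 0.0425] ztop [0.1175 0.1189]
green 1388 hinge,yaw,ang [ 0.5844 -0.0204 -0.1025] rms 0.0011 axis [ 0.5665 -0.0185] ztop [0.1175 0.1191]
blue 371 hinge,yaw,ang [0.6275 0.0966 0.0965 1.493 ] rms 0.0045 axis [0.6096 0.0949] ztop [0.1431 0.3225]
red 715 hinge,yaw,ang [ 0.5538 -0.0873 -0.3972  1.1397] rms 0.0012 axis [ 0.5372 -0.0804] ztop [0.1404 0.1649]
```

```bash
sed -i 's/red=(.*), *blue.*/red=(.5535,-.0868,-.395),blue=(.637,.103,-.17),yellow=(.6068,.0315,-.695),green=(.5842,-.0200,-.105))/' go.py; python3 go.py red 32 0 140 8;  python3 -m inch '[[0.03,0.03,0.5,0,0,0,1],[0,0,0.5,0,0,0,1],[0,0,0.5,0,0,0,1],[0,0,0.5,0,0,0,1],[0,0,0.5,0,0,0,1],[0,0,0.5,0,0,0,1],[0,0,0.5,0,0,0,1],[0,0,0.1,0,0,0,1]]'; python3 go.py red
python3 -m inch '[[0,-0.25,0,0,0,0,1],[0,-0.25,0,0,0,0,1],[0,-0.25,0,0,0,0,1],[0,-0.25,0,0,0,0,1],[0,-0.25,0,0,0,0,1],[0,-0.25,0,0,0,0,1],[0,-0.25,0,0,0,0,1],[0,-0.13,0,0,0,0,1]]'; python3 go.py red -30 0 120 8
```

```text
clock 2.55 red local mm [ 34.1  -1.5 230.1] yaw err 0.0015 zax [ 0.001 -0.003 -1.   ] F [ 3.3 -1.9  0.9] w -0.0001
total units shift [ 0.07 -0.09  3.6 ] turn [0.0005 0.0007 0.0005]
per row [ 0.008 -0.011  0.45 ] [0.0001 0.0001 0.0001]
clock: 3.35
eef_pos: [0.582, -0.0961, 0.1392]
tool_rot: [0.832, 0.555, -0.001, -0.001]
ft_force: [0.1, 0.4, -0.2]
grip_width: 0.0001
clock 3.35 red local mm [ 29.9   2.4 139.2] yaw err 0.0013 zax [-0.003  0.001 -1.   ] F [ 0.1  0.4 -0.2] w 0.0001
clock: 4.15
eef_pos: [0.5396, -0.0782, 0.1417]
tool_rot: [0.832, 0.555, 0.0, 0.0]
ft_force: [2.3, -0.3, 0.3]
grip_width: -0.0002
clock 4.15 red local mm [-16.2   2.6 141.7] yaw err 0.0012 zax [ 0.001 -0.    -1.   ] F [ 2.3 -0.3  0.3] w -0.0002
total units shift [-0.1  -0.55  0.87] turn [ 0.0003 -0.0001  0.0004]
per row [-0.013 -0.069  0.108] [ 0. -0.  0.]
```

```bash
python3 -m inch '[[-0.02,-0.1,0.1,0,0,0,1],[-0.02,-0.1,0.12,0,0,0,1],[-0.02,-0.1,0.12,0,0,0,1],[-0.02,-0.1,0.12,0,0,0,1],[-0.02,-0.1,0.12,0,0,0,1],[0,-0.05,0.12,0,0,0,1],[0,0,0.12,0,0,0,1],[0,0,0,0,0,0,1]]'; python3 go.py red -30 0 118 8
```

```text
clock: 4.95
eef_pos: [0.5252, -0.0753, 0.1199]
tool_rot: [0.832, 0.555, -0.001, -0.001]
ft_force: [-0.1, -0.5, -0.5]
grip_width: -0.0
clock 4.95 red local mm [-30.6  -0.3 119.9] yaw err 0.001 zax [-0.002  0.    -1.   ] F [-0.1 -0.5 -0.5] w -0.0
total units shift [0.01 0.02 0.08] turn [-0.0007  0.0002  0.0003]
per row [0.001 0.003 0.01 ] [-0.0001  0.      0.    ]
```

```bash
python3 -m inch '[[0,0,0.04,0,0,0,1],[0,0,0.04,0,0,0,1],[0,0,0.04,0,0,0,1],[0,0,0.04,0,0,0,1],[0,0,0,0,0,0,1],[0,0,0,0,0,0,1],[0,0,0,0,0,0,1],[0,0,0,0,0,0,1]]'; python3 go.py red
```

```text
clock: 5.75
eef_pos: [0.5255, -0.0753, 0.1179]
tool_rot: [0.832, 0.555, -0.0, -0.0]
ft_force: [-4.3, 0.4, 9.5]
grip_width: 0.0002
clock 5.75 red local mm [-3.020e+01 -1.000e-01  1.179e+02] yaw err 0.0011 zax [-0.  0. -1.] F [-4.3  0.4  9.5] w 0.0002
```

```bash
python3 -m inch '[[0,0,0.04,0,0,0,1],[0,0,0.04,0,0,0,1],[0,0,0,0,0,0,1],[0,0,0,0,0,0,1],[0,0,-0.8,0,0,0,1],[0,0,-1,0,0,0,1],[0,0,-1,0,0,0,1],[0,0,-0.5,0,0,0,1]]'; python3 go.py blue 32 0 200 10; python3 - <<'E'
from h import *
c=bot.get_calibration('wrist');im,d=bot.camera('wrist');cv2.imwrite('pics/w2.png',im);np.savez('pics/w2.npz',im=im,d=d,R=c['R'],t=c['t'])
E
python3 mw.py pics/w2.npz red,blue,green red=0
```

```text
clock: 6.55
eef_pos: [0.5275, -0.0756, 0.1996]
tool_rot: [0.832, 0.555, 0.001, 0.001]
ft_force: [-0.7, -0.2, -0.1]
grip_width: 0.0003
clock 6.55 blue local mm [ -77.7 -194.6  199.6] yaw err -0.2239 zax [ 0.004 -0.001 -1.   ] F [-0.7 -0.2 -0.1] w 0.0003
total units shift [8.56 2.55 0.  ] turn [ 0.0013 -0.0001 -0.0713]
per row [0.856 0.255 0.   ] [ 0.0001 -0.     -0.0071]
green 1549 hinge,yaw,ang [ 0.5833 -0.0208 -0.1333] rms 0.001 axis [ 0.5654 -0.0184] ztop [0.1175 0.1189]
blue 579 hinge,yaw,ang [0.6267 0.1007 0.0229 1.4918] rms 0.0029 axis [0.6087 0.1003] ztop [0.1408 0.2915]
red 1664 hinge,yaw,ang [ 0.5543 -0.0867 -0.3773] rms 0.001 axis [ 0.5376 -0.08  ] ztop [0.1176 0.119 ]
```

View pics/w2.png

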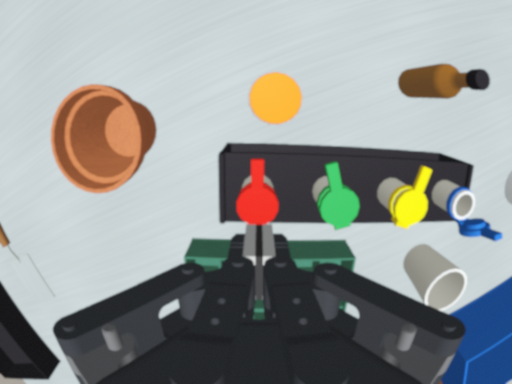

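Red is shut: its disc is at (258,205) and the tab points up to (258,160). Next is blue.

```bash
python3 -m inch '[[0.85,0.26,0,0,0,0,1],[0.85,0.26,0,0,0,0,1],[0.85,0.26,0,0,0,0,1],[0.85,0.26,0,0,0,0,1],[0.85,0.26,0,0,0,0,1],[0.85,0.26,0,0,0,0,1],[0.85,0.26,0,0,0,0,1],[0.85,0.26,0,0,0,0,1]]'
python3 -m inch '[[0.85,0.26,0,0,0,0,1],[0.85,0.26,0,0,0,0,1],[0.06,0,0,0,0,0,1],[0,0,0,0,0,-0.035,1],[0,0,0,0,0,-0.036,1],[0,0,0,0,0,0,1],[0,0,0,0,0,0,1],[0,0,0,0,0,0,1]]'
 python3 go.py blue 34 0 200 8; python3 - <<'E'
from h import *
c=bot.get_calibration('wrist');im,d=bot.camera('wrist');cv2.imwrite('pics/w3.png',im);np.savez('pics/w3.npz',im=im,d=d,R=c['R'],t=c['t'])
E
python3 mw.py pics/w3.npz yellow,blue
```

```text
clock: 7.4
eef_pos: [0.6398, 0.0623, 0.1962]
tool_rot: [0.832, 0.555, -0.0, -0.0]
ft_force: [0.1, 0.1, 0.1]
grip_width: 0.0001
clock: 8.2
eef_pos: [0.6681, 0.0969, 0.1972]
tool_rot: [0.765, 0.643, -0.0, -0.0]
ft_force: [0.2, 0.4, 0.4]
grip_width: -0.0002
clock 8.20 blue local mm [ 31.7  -0.8 197.2] yaw err -0.0028 zax [-0. -0. -1.] F [0.2 0.4 0.4] w -0.0002
total units shift [ 0.03  0.09 -0.11] turn [-0.0001  0.0001 -0.0009]
per row [ 0.004  0.012 -0.014] [-0.      0.     -0.0001]
yellow 1878 hinge,yaw,ang [ 0.6075  0.032  -0.6903] rms 0.0011 axis [0.5936 0.0435] ztop [0.1174 0.1188]
blue 653 hinge,yaw,ang [ 0.6376  0.1041 -0.1622  1.3187] rms 0.0046 axis [0.6199 0.107 ] ztop [0.1433 0.2677]
```

View pics/w3.png

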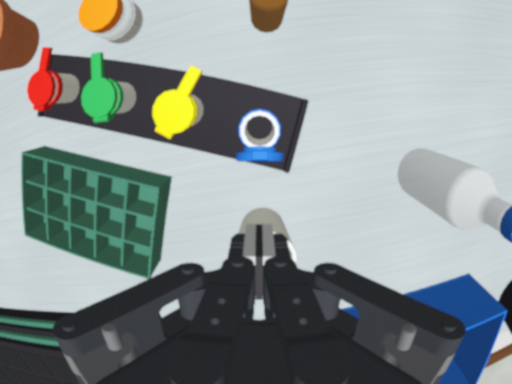

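The blue ring is at (262,128), with its cap standing edge-on at (260,154). The fingers are centred behind it. Descending and sweeping.

```bash
python3 -m inch '[[0.03,0,0.4,0,0,0,1],[0,0,0.4,0,0,0,1],[0,0,0.4,0,0,0,1],[0,0,0.4,0,0,0,1],[0,0,0.4,0,0,0,1],[0,0,0.2,0,0,0,1],[0,0,0,0,0,0,1],[0,0,0,0,0,0,1]]'; python3 go.py blue
python3 -m inch '[[0,-0.25,0,0,0,0,1],[0,-0.25,0,0,0,0,1],[0,-0.25,0,0,0,0,1],[0,-0.25,0,0,0,0,1],[0,-0.25,0,0,0,0,1],[0,-0.25,0,0,0,0,1],[0,-0.25,0,0,0,0,1],[0,-0.13,0,0,0,0,1]]'; python3 go.py blue -30 0 120 8
```

```text
clock: 9.05
eef_pos: [0.6686, 0.0981, 0.1424]
tool_rot: [0.765, 0.644, 0.0, 0.0]
ft_force: [0.2, -0.1, 0.0]
grip_width: -0.0002
clock 9.05 blue local mm [ 31.9   0.5 142.4] yaw err -0.0008 zax [ 0.  0. -1.] F [ 0.2 -0.1  0. ] w -0.0002
clock: 9.85
eef_pos: [0.6216, 0.1062, 0.1426]
tool_rot: [0.765, 0.644, 0.0, 0.0]
ft_force: [1.9, 0.1, 0.5]
grip_width: 0.0002
clock 9.85 blue local mm [-15.7   0.5 142.6] yaw err -0.0006 zax [ 0.  0. -1.] F [1.9 0.1 0.5] w 0.0002
total units shift [-0.02 -0.57  0.9 ] turn [ 0.0001 -0.     -0.0002]
per row [-0.003 -0.072  0.113] [ 0. -0. -0.]
```

```bash
python3 -m inch '[[0,-0.1,0.1,0,0,0,1],[0,-0.1,0.12,0,0,0,1],[0,-0.1,0.12,0,0,0,1],[0,-0.1,0.12,0,0,0,1],[0,-0.1,0.12,0,0,0,1],[0,-0.07,0.12,0,0,0,1],[0,0,0.12,0,0,0,1],[0,0,0.05,0,0,0,1]]'; python3 go.py blue
python3 -m inch '[[0,0,0.04,0,0,0,1],[0,0,0.04,0,0,0,1],[0,0,0.04,0,0,0,1],[0,0,0.04,0,0,0,1],[0,0,0.02,0,0,0,1],[0,0,0,0,0,0,1],[0,0,0,0,0,0,1],[0,0,0,0,0,0,1]]'; python3 go.py blue
```

```text
clock: 10.65
eef_pos: [0.607, 0.1086, 0.1198]
tool_rot: [0.765, 0.644, -0.001, -0.001]
ft_force: [-1.8, -0.1, 1.3]
grip_width: 0.0002
clock 10.65 blue local mm [-30.5   0.4 119.8] yaw err -0.0006 zax [-0.002  0.    -1.   ] F [-1.8 -0.1  1.3] w 0.0002
clock: 11.45
eef_pos: [0.6076, 0.1085, 0.1179]
tool_rot: [0.765, 0.644, 0.0, -0.0]
ft_force: [-5.3, 0.2, 10.3]
grip_width: 0.0001
clock 11.45 blue local mm [-29.9   0.4 117.9] yaw err -0.0007 zax [ 0.  0. -1.] F [-5.3  0.2 10.3] w 0.0001
```

```bash
python3 -m inch '[[0,0,0.04,0,0,0,1],[0,0,0.04,0,0,0,1],[0,0,0,0,0,0,1],[0,0,0,0,0,0,1],[0,0,-0.8,0,0,0,1],[0,0,-1,0,0,0,1],[0,0,-1,0,0,0,1],[0,0,-0.5,0,0,0,1]]'; python3 go.py yellow -49 0 200 4; python3 - <<'E'
from h import *
c=bot.get_calibration('wrist');im,d=bot.camera('wrist');cv2.imwrite('pics/w4.png',im);np.savez('pics/w4.npz',im=im,d=d,R=c['R'],t=c['t'])
E
python3 mw.py pics/w4.npz yellow,blue,red blue=0 red=0
```

```text
clock: 12.25
eef_pos: [0.6094, 0.1085, 0.1989]
tool_rot: [0.765, 0.644, 0.002, 0.001]
ft_force: [0.8, -0.2, -0.3]
grip_width: 0.0
clock 12.25 yellow local mm [-47.3  60.8 198.9] yaw err 0.524 zax [ 0.004  0.    -1.   ] F [ 0.8 -0.2 -0.3] w 0.0
total units shift [-2.07 -1.28 -0.05] turn [ 0.0011 -0.0006  0.1668]
per row [-0.518 -0.319 -0.012] [ 0.0003 -0.0002  0.0417]
yellow 1669 hinge,yaw,ang [ 0.6069  0.0322 -0.6853] rms 0.001 axis [0.593  0.0436] ztop [0.1175 0.1187]
blue 1670 hinge,yaw,ang [ 0.6378  0.1029 -0.1756] rms 0.001 axis [0.6201 0.106 ] ztop [0.1176 0.119 ]
red 1009 hinge,yaw,ang [ 0.5551 -0.0868 -0.3995] rms 0.0012 axis [ 0.5385 -0.0798] ztop [0.1172 0.1188]
```

View pics/w4.png

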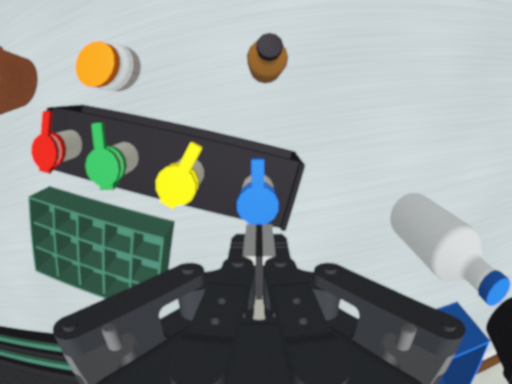

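Blue is flat shut with its disc at (258,203), red likewise at (45,150), green is still shut, and yellow is at (178,185). Now I'll go over the yellow tab with the jaws partly open.

```bash
sed -i 's/yellow=(.6068,.0315,-.695)/yellow=(.6069,.032,-.69)/' go.py; python3 -m inch '[[-0.52,-0.32,0,0,0,0,0.4],[-0.52,-0.32,0,0,0,0,0.4],[-0.52,-0.32,0,0,0,0,0.4],[-0.52,-0.32,0,0,0,0,0.4],[0,0,0,0,0,0.042,0.4],[0,0,0,0,0,0.042,0.4],[0,0,0,0,0,0.042,0.4],[0,0,0,0,0,0.042,0.4]]'; python3 go.py yellow -49 0 140 4
python3 - <<'E'
from h import *
c=bot.get_calibration('wrist');im,d=bot.camera('wrist');cv2.imwrite('pics/w5.png',im);np.savez('pics/w5.npz',im=im,d=d,R=c['R'],t=c['t'])
E
```

```text
clock: 13.1
eef_pos: [0.5672, 0.0624, 0.1951]
tool_rot: [0.908, 0.42, -0.001, -0.0]
ft_force: [-0.2, 0.2, -0.6]
grip_width: 0.0257
clock 13.10 yellow local mm [-49.9  -1.8 195.1] yaw err -0.0143 zax [-0.002 -0.    -1.   ] F [-0.2  0.2 -0.6] w 0.0257
total units shift [0.08 0.04 2.2 ] turn [-0.0003  0.0005 -0.0046]
per row [0.019 0.009 0.551] [-0.0001  0.0001 -0.0011]
```

View pics/w5.png

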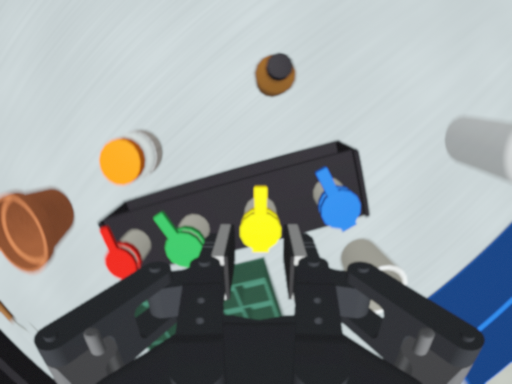

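The yellow tab (260,195) is centred between the fingers at (223,235) and (295,235). Descending.

```bash
python3 -m inch '[[0.08,0.03,0.5,0,0,-0.004,0.4],[0,0,0.5,0,0,0,0.4],[0,0,0.5,0,0,0,0.4],[0,0,0.5,0,0,0,0.4],[0,0,0.5,0,0,0,0.4],[0,0,0.3,0,0,0,0.4],[0,0,0,0,0,0,0.4],[0,0,0,0,0,0,0.4]]'; python3 go.py yellow -49 0 109 4
python3 - <<'E'
from h import *
c=bot.get_calibration('wrist');im,d=bot.camera('wrist');cv2.imwrite('pics/w6.png',im)
E
```

```text
clock: 13.95
eef_pos: [0.5697, 0.0637, 0.1266]
tool_rot: [0.904, 0.428, 0.0, 0.0]
ft_force: [-0.4, 0.1, 0.5]
grip_width: 0.0255
clock 13.95 yellow local mm [-48.9   0.8 126.6] yaw err 0.004 zax [ 0. -0. -1.] F [-0.4  0.1  0.5] w 0.0255
total units shift [-0.03 -0.01  0.7 ] turn [ 0.     -0.      0.0013]
per row [-0.008 -0.001  0.176] [ 0.     -0.      0.0003]
```

View pics/w6.png

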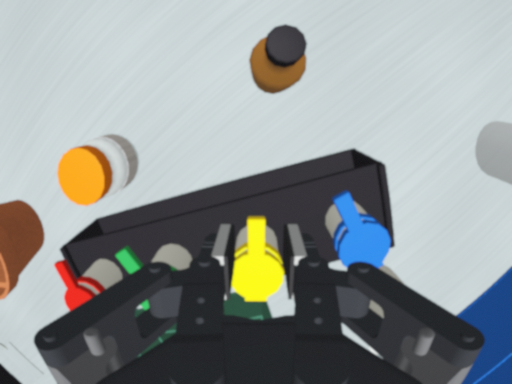

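The tab (257,232) lies midway between the pads. Lowering, then closing.

```bash
python3 -m inch '[[-0.03,0,0.2,0,0,0,0.4],[0,0,0.25,0,0,0,0.4],[0,0,0.25,0,0,0,0.4],[0,0,0,0,0,0,0.4],[0,0,0,0,0,0,1],[0,0,0,0,0,0,1],[0,0,0,0,0,0,1],[0,0,0,0,0,0,1]]'; python3 go.py yellow
```

```text
clock: 14.8
eef_pos: [0.5686, 0.0628, 0.109]
tool_rot: [0.904, 0.428, -0.001, 0.0]
ft_force: [-1.8, -1.2, -0.0]
grip_width: 0.0075
clock 14.80 yellow local mm [-49.1  -0.7 109. ] yaw err 0.0036 zax [-0.001 -0.001 -1.   ] F [-1.8 -1.2 -0. ] w 0.0075
```

```bash
python3 -m inch '[[0,0.017,-0.254,0,0,0,1],[0,0.049,-0.25,0,0,0,1],[0,0.081,-0.242,0,0,0,1],[0,0.112,-0.229,0,0,0,1],[0,0.141,-0.213,0,0,0,1],[0,0,0,0,0,0,1],[0,0,0,0,0,0,1],[0,0,0,0,0,0,1]]'; python3 go.py yellow
python3 - <<'E'
from h import *
c=bot.get_calibration('wrist');im,d=bot.camera('wrist');cv2.imwrite('pics/w7.png',im)
E
```

```text
clock: 15.6
eef_pos: [0.5779, 0.0552, 0.1386]
tool_rot: [0.904, 0.427, 0.0, 0.002]
ft_force: [2.4, -5.0, -6.8]
grip_width: 0.006
clock 15.60 yellow local mm [-37.1  -0.5 138.6] yaw err 0.0026 zax [ 0.002 -0.003 -1.   ] F [ 2.4 -5.  -6.8] w 0.006
```

View pics/w7.png

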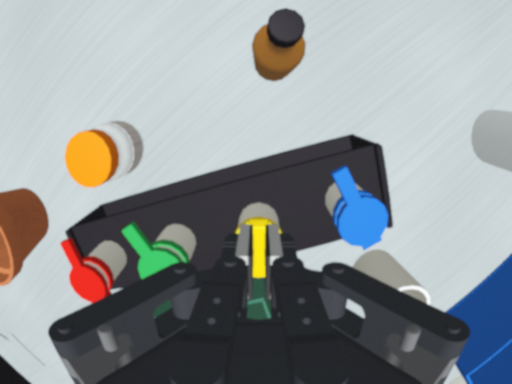

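The yellow cap is lifting, with its tab held between the fingers at (259,245). Continuing the arc.

```bash
python3 -m inch '[[0,0.167,-0.193,0,0,0,1],[0,0.191,-0.169,0,0,0,1],[0,0.211,-0.143,0,0,0,1],[0,0.228,-0.115,0,0,0,1],[0,0,0,0,0,0,1],[0,0,0,0,0,0,1],[0,0,0,0,0,0,1],[0,0,0,0,0,0,1]]'; python3 go.py yellow
python3 - <<'E'
from h import *
c=bot.get_calibration('wrist');im,d=bot.camera('wrist');cv2.imwrite('pics/w8.png',im)
im,d=bot.camera('scene');cv2.imwrite('pics/s8.png',cv2.resize(im[120:250,160:310],None,fx=4,fy=4,interpolation=cv2.INTER_CUBIC))
E
```

```text
clock: 16.45
eef_pos: [0.5923, 0.0446, 0.1549]
tool_rot: [0.904, 0.428, 0.001, 0.0]
ft_force: [0.2, -0.4, -0.4]
grip_width: 0.0001
clock 16.45 yellow local mm [-19.3   0.4 154.9] yaw err 0.0046 zax [ 0.001  0.    -1.   ] F [ 0.2 -0.4 -0.4] w 0.0001
```

View pics/w8.png

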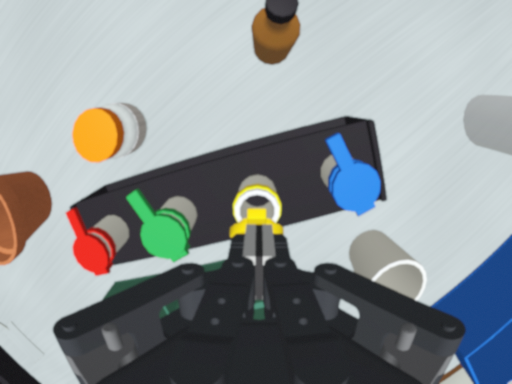

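View pics/s8.png

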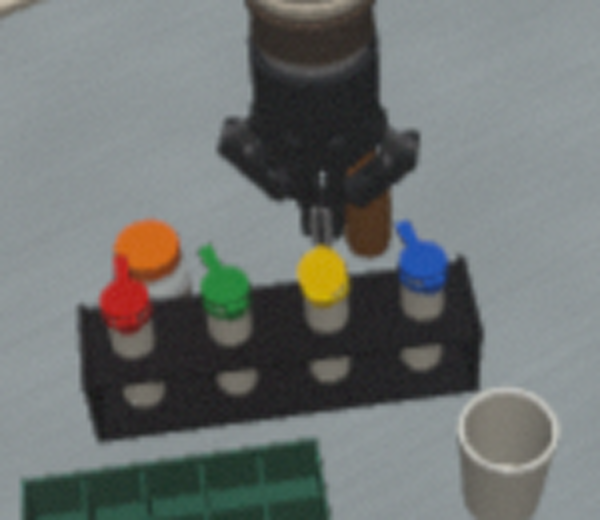

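The pinch slipped at about 0.9–1 rad: the jaws are empty at (258,235), and the cap stands half open with its tab at (257,215) on the near side. I'll lift over it to the tab side and push it back with shut fingers.

```bash
python3 -m inch '[[0,0,-0.5,0,0,0,1],[0,0,-0.5,0,0,0,1],[0,0,-0.5,0,0,0,1],[0,0,-0.3,0,0,0,1],[0,-0.55,0,0,0,0,1],[0,-0.55,0,0,0,0,1],[0,-0.55,0,0,0,0,1],[0,-0.55,0,0,0,0,1]]'; python3 go.py yellow -75 0 140 5
python3 - <<'E'
from h import *
c=bot.get_calibration('wrist');im,d=bot.camera('wrist');cv2.imwrite('pics/w9.png',im);np.savez('pics/w9.npz',im=im,d=d,R=c['R'],t=c['t'])
im,d=bot.camera('top');cv2.imwrite('pics/t9.png',cv2.resize(im[130:270,200:350],None,fx=4,fy=4,interpolation=cv2.INTER_CUBIC))
E
python3 mw.py pics/w9.npz yellow,blue,red blue=0 red=0 yellow=1.0
```

```text
clock: 17.35
eef_pos: [0.5486, 0.0797, 0.1992]
tool_rot: [0.904, 0.428, -0.0, -0.0]
ft_force: [0.3, -0.5, 0.1]
grip_width: 0.0001
clock 17.35 yellow local mm [-75.3  -0.3 199.2] yaw err 0.0042 zax [-0. -0. -1.] F [ 0.3 -0.5  0.1] w 0.0001
total units shift [0.01 0.01 2.37] turn [-0.0001  0.0001  0.0013]
per row [0.003 0.003 0.474] [-0.      0.      0.0003]
  return _methods._mean(a, axis=axis, dtype=dtype,
  ret = ret.dtype.type(ret / rcount)
Traceback (most recent call last):
  File "mw.py", line 21, in <module>
    if __name__=='__main__': run(sys.argv[1],sys.argv[2].split(','),{k:float(v) for k,v in (s.split('=') for s in sys.argv[3:])})
                             ~~~^^^^^^^^^^^^^^^^^^^^^^^^^^^^^^^^^^^^^^^^^^^^^^^^^^^^^^^^^^^^^^^^^^^^^^^^^^^^^^^^^^^^^^^^^^^^^^^^^
  File "mw.py", line 20, in run
    print(nm,m.sum(),'hinge,yaw,ang',p.round(4),'rms',np.sqrt(r.fun/2).round(4),'axis',ax.round(4),'ztop',np.percentile(q[:,2],[50,98]).round(4))
                                                                                                          ~~~~~~~~~~~~~^^^^^^^^^^^^^^^^
IndexError: index -1 is out of bounds for axis 0 with size 0
```

View pics/w9.png

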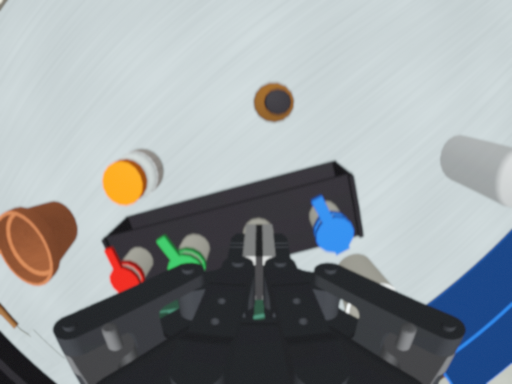

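View pics/t9.png

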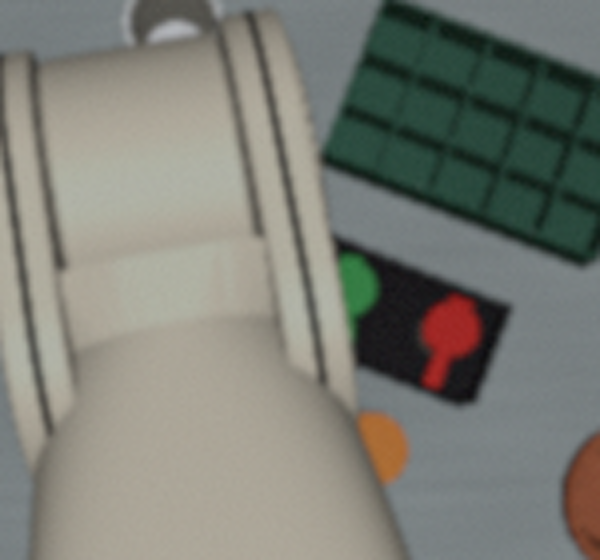

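The yellow cap is hidden behind the fingers at (260,240), and green, red and blue are still shut. Descending on the tab side, then pushing.

```bash
python3 -m inch '[[0,0,0.5,0,0,0,1],[0,0,0.5,0,0,0,1],[0,0,0.5,0,0,0,1],[0,0,0.5,0,0,0,1],[0,0,0.5,0,0,0,1],[0,0,0.1,0,0,0,1],[0,0,0,0,0,0,1],[0,0,0,0,0,0,1]]'; python3 go.py yellow
python3 -m inch '[[0,0.25,0,0,0,0,1],[0,0.25,0,0,0,0,1],[0,0.25,0,0,0,0,1],[0,0.25,0,0,0,0,1],[0,0.25,0,0,0,0,1],[0,0.25,0,0,0,0,1],[0,0.1,0,0,0,0,1],[0,0,0,0,0,0,1]]'; python3 go.py yellow
python3 - <<'E'
from h import *
im,d=bot.camera('scene');cv2.imwrite('pics/s10.png',cv2.resize(im[120:250,160:310],None,fx=4,fy=4,interpolation=cv2.INTER_CUBIC))
E
```

```text
clock: 18.25
eef_pos: [0.5501, 0.079, 0.1346]
tool_rot: [0.904, 0.428, 0.0, 0.0]
ft_force: [-0.4, 0.0, 0.8]
grip_width: -0.0002
clock 18.25 yellow local mm [-7.370e+01  1.000e-01  1.346e+02] yaw err 0.0039 zax [ 0.001  0.    -1.   ] F [-0.4  0.   0.8] w -0.0002
clock: 19.05
eef_pos: [0.5812, 0.0532, 0.1341]
tool_rot: [0.904, 0.428, 0.0, 0.0]
ft_force: [1.3, -0.0, -0.5]
grip_width: 0.0002
clock 19.05 yellow local mm [-33.3  -0.  134.1] yaw err 0.0034 zax [ 0.001 -0.001 -1.   ] F [ 1.3 -0.  -0.5] w 0.0002
```

View pics/s10.png

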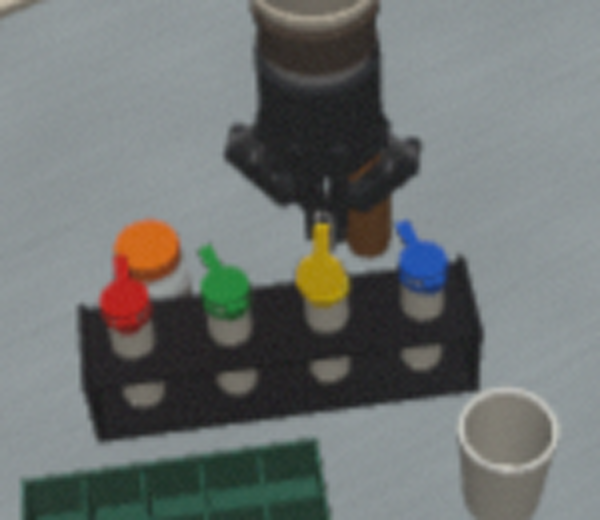

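The tab (320,240) is now on the hinge side of the fingers. Pushing on.

```bash
python3 -m inch '[[0,0.2,0,0,0,0,1],[0,0.2,0,0,0,0,1],[0,0.2,-0.05,0,0,0,1],[0,0.2,-0.05,0,0,0,1],[0,0.2,-0.1,0,0,0,1],[0,0.2,-0.1,0,0,0,1],[0,0.1,0,0,0,0,1],[0,0,0,0,0,0,1]]'; python3 go.py yellow
python3 - <<'E'
from h import *
im,d=bot.camera('scene');cv2.imwrite('pics/s11.png',cv2.resize(im[120:250,160:310],None,fx=4,fy=4,interpolation=cv2.INTER_CUBIC))
E
```

```text
clock: 19.9
eef_pos: [0.6063, 0.0326, 0.1419]
tool_rot: [0.904, 0.428, 0.0, 0.0]
ft_force: [-0.3, 0.4, -0.4]
grip_width: -0.0001
clock 19.90 yellow local mm [-8.000e-01  1.000e-01  1.419e+02] yaw err 0.0035 zax [ 0.001 -0.    -1.   ] F [-0.3  0.4 -0.4] w -0.0001
```

View pics/s11.png

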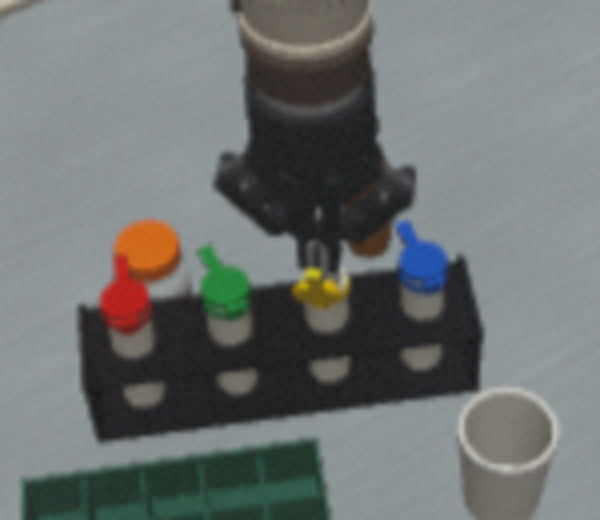

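The yellow cap now points at the camera, past upright, with its tab at (315,278). I'll ease it toward the stop while watching the force.

```bash
python3 -m inch '[[0,0.06,0,0,0,0,1],[0,0.06,0,0,0,0,1],[0,0.06,0,0,0,0,1],[0,0.04,0,0,0,0,1],[0,0,0,0,0,0,1],[0,0,0,0,0,0,1],[0,0,0,0,0,0,1],[0,0,0,0,0,0,1]]'; python3 go.py yellow
```

```text
clock: 20.75
eef_pos: [0.6102, 0.0295, 0.1419]
tool_rot: [0.904, 0.428, 0.0, 0.0]
ft_force: [-2.1, 1.3, -1.0]
grip_width: -0.0002
clock 20.75 yellow local mm [  4.1   0.2 141.9] yaw err 0.0039 zax [ 0. -0. -1.] F [-2.1  1.3 -1. ] w -0.0002
```

```bash
python3 -m inch '[[0,0.04,0,0,0,0,1],[0,0.04,0,0,0,0,1],[0,0.04,0,0,0,0,1],[0,0,0,0,0,0,1],[0,0,0,0,0,0,1],[0,0,0,0,0,0,1],[0,0,0,0,0,0,1],[0,0,0,0,0,0,1]]'; python3 go.py yellow
```

```text
clock: 21.55
eef_pos: [0.6124, 0.0276, 0.1418]
tool_rot: [0.904, 0.428, 0.0, 0.0]
ft_force: [-1.1, 0.7, 0.3]
grip_width: -0.0001
clock 21.55 yellow local mm [7.100e+00 1.000e-01 1.418e+02] yaw err 0.0039 zax [ 0. -0. -1.] F [-1.1  0.7  0.3] w -0.0001
```

```bash
python3 -m inch '[[0,0.05,0,0,0,0,1],[0,0.03,0,0,0,0,1],[0,0,0,0,0,0,1],[0,-0.4,0,0,0,0,1],[0,-0.6,0,0,0,0,1],[0,-0.8,0,0,0,0,1],[0,-0.3,-0.7,0,0,0,1],[0,0,-1,0,0,0,1]]'; python3 go.py yellow
python3 -m inch '[[0,-0.5,-1,0,0,0,1],[0,-1,0,0,0,0,1],[0,-1,0,0,0,0,1],[0,-1,0,0,0,0,1],[0,-1,0,0,0,0,1],[0,-1,0,0,0,0,1],[0,-1,0,0,0,0,1],[0,-0.5,0,0,0,0,1]]'
python3 -m inch '[[-1,-1,0,0,0,0,1],[-1,-1,0,0,0,0,1],[-1,-1,0,0,0,0,1],[-1,-1,0,0,0,0,1],[-1,-0.5,0,0,0,0,1],[-1,0,0,0,0,0,1],[0,0,0,0,0,0,1],[0,0,0,0,0,0,1]]'
python3 - <<'E'
from h import *
for n in('top','scene'):
    im,d=bot.camera(n);np.savez(f'pics/{n}1.npz',im=im,d=d);cv2.imwrite(f'pics/{n}12.png',cv2.resize(im[120:250,170:340],None,fx=4,fy=4,interpolation=cv2.INTER_CUBIC))
E
sed "s/0.npz/1.npz/;s/(.607,.034,-.5,0),0)/(.607,.032,-.69,1.9),None)/;s/(.637,.1,-.4,1.5),None/(.637,.1,-.2,0),0/;s/(.552,-.087,-.4,1.5),None/(.552,-.087,-.4,0),0/" m.py > m1.py; python3 m1.py
```

```text
clock: 22.35
eef_pos: [0.5717, 0.06, 0.1836]
tool_rot: [0.904, 0.429, -0.001, 0.0]
ft_force: [1.3, -0.6, 0.1]
grip_width: -0.0002
clock 22.35 yellow local mm [-45.   -0.8 183.6] yaw err 0.0049 zax [-0.002 -0.001 -1.   ] F [ 1.3 -0.6  0.1] w -0.0002
clock: 23.15
eef_pos: [0.4371, 0.1713, 0.2098]
tool_rot: [0.903, 0.429, 0.001, 0.0]
ft_force: [0.4, 1.1, 0.8]
grip_width: -0.0002
clock: 23.95
eef_pos: [0.2567, 0.1258, 0.2099]
tool_rot: [0.904, 0.428, 0.002, 0.0]
ft_force: [-0.3, 1.4, 0.0]
grip_width: -0.0001
top yellow 109 hinge,yaw,ang [ 0.5995  0.0359 -0.6273  2.0576] rms 0.0032 axis [0.5849 0.0465]
top green 184 hinge,yaw,ang [ 0.5826 -0.0181 -0.1361] rms 0.0018 axis [ 0.5648 -0.0156]
top blue 179 hinge,yaw,ang [ 0.6371  0.1046 -0.1951] rms 0.0018 axis [0.6194 0.1081]
top red 184 hinge,yaw,ang [ 0.554  -0.0853 -0.4068] rms 0.0018 axis [ 0.5374 -0.0782]
scene yellow 51 hinge,yaw,ang [ 0.6084  0.0313 -0.6955  1.9555] rms 0.0041 axis [0.5946 0.0428]
scene green 118 hinge,yaw,ang [ 0.5846 -0.0218 -0.1422] rms 0.002 axis [ 0.5668 -0.0193]
scene blue 125 hinge,yaw,ang [ 0.6388  0.1025 -0.1546] rms 0.002 axis [0.621  0.1053]
scene red 126 hinge,yaw,ang [ 0.5549 -0.0895 -0.4381] rms 0.0018 axis [ 0.5386 -0.0818]
```

View pics/scene12.png

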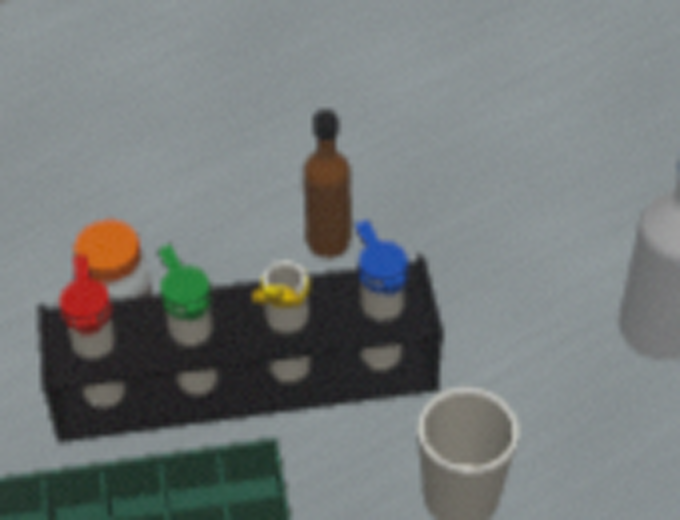

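View pics/top12.png

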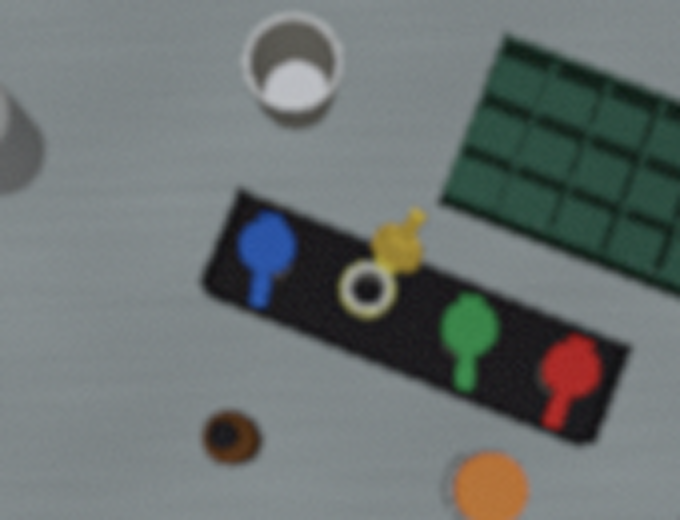

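The yellow cap leans back, with its tab at (417,215) in the top crop and an angle of about 2.0 rad. Blue, green and red are shut. The dropper (228,229), cup (243,136), jar and tray are where they started.

```bash
python3 -c "
from workcell import bot
print(bot.get_obs()['clock']);print(bot.job_done())"
```

```text
24.05
the job is handed in; nothing more can be done
None
```

I pressed the red cap shut first, then the blue, each with about 10 N or more, and only then opened yellow. The job was handed in at 24 s of the 67 s allowed.

- **Slip on yellow:** I pinched and lifted the yellow tab, but the pinch slipped off at about 0.9–1 rad. I finished by pushing the cap back with shut fingers from the tab side.
- **Caps:** In the last top and scene pictures red, blue and green lie flat. The yellow cap leans back at 1.96 rad in one fit and 2.06 in the other. Those two fits were rough, at 3–4 mm rms, and I saw no clear force rise at the open stop, so I can't say it reached it.
- **Surroundings:** The dropper and cup are within a pixel of where they started in the top view. The jar and tray look unmoved. I did not measure the pot or spray bottle again, but the arm did not go near them.
- **Robot:** It was clear of everything when I handed the job in. The highest wrist force I read was about 12 N; readings came only at the end of each move, so the last extra press on red and blue was not measured at its peak.

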